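# Slide the number pad home beside the keyboard

## Task

With the fingers, push the loose number pad along the desk until it sits squarely in the corner beside the keyboard: its back edge up against the metal rail and its left edge up against the keyboard's right-hand end. Only push it: keep it flat on the desk and do not pick it up. Leave the other things on the desk where they are, and finish with the hand clear.

Things in the scene. Friction and masses are not known exactly. Their poses are not given: they have to be found in the camera images.
- pad: Loose black number pad: flat case 110 (x) by 90 (y) by 20 mm high, black keys on top up to 25 mm. Origin: centre of its underside, on the desk. x points to its back edge (thin blue line on top), y to its left. About 0.3 kg. It starts within 0.5 rad of the dock's yaw, its centre 120 to 165 mm in front of the rail and 130 to 260 mm right of the keyboard's end.
- dock: Fixed aluminium rail with black keyboard fixed to its front. Origin: on the desk in the corner of rail front face and keyboard's right end; x away from the robot, y left along the rail. Rail: x 0 to 16, y -360 to 300, 14 mm high. Keyboard: x -110 to 0, y 0 to 290, 20 mm high (keys 25). The pad at home has its origin at x -55, y -45 mm, same yaw.
- mug: White mug, 76 mm across, 90 mm high, loose; origin at the centre of its underside. Stands behind the rail. Leave alone.
- pen_pot: Grey pen pot, 72 mm across, 85 mm high, with pens up to 140 mm high, loose; origin at the centre of its underside. Stands behind the rail. Leave alone.
- tape: Black tape dispenser, 55 mm (x) by 120 mm (y), 75 mm high, loose; origin at the centre of its underside. Stands behind the rail. Leave alone.
- calculator: White calculator, 130 mm (x) by 80 mm (y), 19 mm high, loose; origin at the centre of its underside. Lies in front of the keyboard. Leave alone.
- mouse: Dark computer mouse, 108 mm (x) by 60 mm (y), 37 mm high, loose; origin at the centre of its underside. Lies to the right of the number pad. Leave alone.
- stapler: Red and black stapler, 130 mm (x) by 36 mm (y), 57 mm high, loose; origin at the centre of its underside. Lies to the right of the number pad. Leave alone.
- note_box: White note box with yellow top, 76 mm square, 33 mm high, loose; origin at the centre of its underside. Lies in front of the keyboard's right-hand end. Leave alone.
Things that resemble listed ones, but are neither listed nor needed, are in the scene too. Of the things like the pad, leave any that is orange; of the rest the larger one is meant.

How it is judged:
By the outcome, as a careful person would: the job done as asked, in the order asked, and still so for the second after the job is handed in, with the robot touching nothing.
It also fails if it takes over 64 s, if anything falls off the work surface, if the arm or the gripper's body presses on something with over 40 N, if the wrist force passes 120 N, or if a joint passes its speed limit or range.

## Robot

A 6-joint arm with a two-finger parallel gripper is mounted at the origin on the work surface. World frame = base frame: x ahead of the robot, y to its left, z up, the work surface at z = 0. Lengths are in m, angles in rad, forces in N, time in s.
With the tool pointing down it reaches from about 0.25 to 0.8 m from the base axis. Payload 3.9 kg.
Tool frame: the origin (TCP) lies on the centre line of the jaws, within the pads' length; the fingertips stand 19 mm ahead of it and the grasp point (between the pads) is the TCP; z points along the fingers, y is the direction in which the jaws open and shut (so a half turn about z gives the same grasp; the last joint's range is limited). The gripper opens to 85 mm and grips with 20 to 120 N. Pads are 22 mm wide; open, the fingers measure 114 mm over their backs; the gripper's body (76 mm by 85 mm) begins 54 mm behind the grasp point. The pads swing forward as they close: fully open they stand 13 mm farther back than shut.
Start: joints at [0, 0.26, -0.138, 1.173, 0, 1.571], TCP at [0.525, -0, 0.25] pointing down, gripper open.
Joint ranges: [-2.78, 2.78], [-0.83, 1.72], [-1.28, 1.37], [-1.9, 2.12], [-1.57, 1.48], [-3.14, 3.14]. Speed limits (rad/s): [2.57, 2.57, 3.14, 3.14, 3.14, 3.14].

## Interface

Orientations are given as a 3x3 rotation matrix whose columns are the frame's x, y, z axes.
In Python, from bench import robot gives the robot as it stands.
- The arm moves only by the tool move_arm, never from a script. Its argument "commands" is a list of rows, each a list of 6 numbers: the shift along the tool's x, y, z in units of 40 mm (1.0 is 40 mm), then the turn, a rotation vector about the tool's x, y, z in units of 5 degrees (1.0 is 5 degrees). A call has 1 to 20 rows; each row is the pose to reach, as a shift and turn from the pose commanded when the call began, along the tool's axes at that moment; what a row does not reach only later rows make up. A row lasts 1/8 s, in which the tool goes at most 62.5 mm and 10.7 degrees, less where a joint would pass 70% of its speed; a pose out of reach is approached as far as the arm can. A call with a gripper value outside its range is refused whole. "hand" is the finger opening in mm, from 0 to 85.4, set as the call begins (left out, the last holds). The fingers move at their own pace and stop on an object; "squeeze" is the grip in N (left out, the last holds). Time passes only in rows, so rows that repeat a pose let the fingers close. It gives the time, the measured TCP pose, the force and the opening at its end, in the units of the state.
- robot.read_state(): the state, without advancing time (a new reading comes with each control period).
- robot.read_camera(name): name is "scene" or "side" or "wrist"; returns a dict with "image" (480x640x3 uint8, blue, green, red), "z_map" (480x640 float32, m along the optical axis (not along the pixel's ray), 0 where there is no reading), "intrinsics" (3x3 intrinsics, pixels), "k1" (the pictures are not rectified: a ray, as slopes to the right and down, at radius r is drawn at 1 + k1 r^2 times it, then the intrinsics apply), "rvec" (rotation vector, rad) and "tvec" (3), from world to camera coordinates, as OpenCV has them. Camera axes: x right, y down, z forward; pixel columns grow to the right and rows downward; lengths in m; the calibration is good to about 2 mm. A picture is of the moment at which its call begins.
- robot.sign_off(): hands the job in, once; it reports no verdict.
The state is a dict: "clock": time; "joints": joint angles; "dq": joint speeds; "joint_torque": joint torques, N m; "tcp_pos": TCP position; "orientation": TCP orientation; "wrist_force": force on the tool from outside, world axes, zero at the start; "ft_torque": the same for the moment, N m; "grip_width": opening from 0.0 (shut) to 1.0 (fully open).
Only numpy, scipy, OpenCV 4.12 (cv2) and the standard library are available. Lean on these libraries where they do the work, as an engineer would, in place of code of your own. Each camera call takes 0.05 s, during which the arm holds its last target.

## Working session

There is one attempt and no reset: what is moved stays moved. The work goes in short steps, Python scripts to look and compute and a tool call to move; the robot and the scene stay as the last step left them, time stands still between calls to the robot, and variables do not carry over. Pictures are saved under pics/ and viewed, and the job is handed in when it is done.

Besides the shell and the picture viewer there is one more tool, called after "Call:" as a command line: name --pt "numbers of a row" for each row, then --argument value for the rest. move_arm: Moves the arm, as the interface text tells. Its arguments: {"type":"object","properties":{"commands":{"type":"array"},"hand":{"type":"number"},"squeeze":{"type":"number"}},"required":["commands"]}

```bash
mkdir -p pics
cat > h.py <<'E'
import numpy as np, cv2
from bench import robot
def ray2plane(c,uv,z):
    K=np.array(c["intrinsics"]);R,_=cv2.Rodrigues(np.array(c["rvec"]));t=np.array(c["tvec"]).reshape(3)
    uv=np.atleast_2d(np.array(uv,float))
    d=np.array([c["k1"],0,0,0,0],float)
    n=cv2.undistortPoints(uv.reshape(-1,1,2),K,d).reshape(-1,2)
    r=np.c_[n,np.ones(len(n))]@R
    o=-R.T@t
    s=(np.asarray(z)-o[2])/r[:,2]
    return o+r*s[:,None]
def proj(c,P):
    return cv2.projectPoints(np.atleast_2d(np.array(P,float)),np.array(c["rvec"]),np.array(c["tvec"]),np.array(c["intrinsics"]),np.array([c["k1"],0,0,0,0],float))[0].reshape(-1,2)
E
python3 - <<'E'
from h import *
for n in ["scene","side","wrist"]:
    c=robot.read_camera(n); cv2.imwrite(f"pics/{n}0.png",c["image"]); np.save(f"{n}0.npy",c,allow_pickle=True)
    R,_=cv2.Rodrigues(np.array(c["rvec"])); print(n,-R.T@np.array(c["tvec"]).reshape(3),R[2],c["k1"])
print(robot.read_state())
E
```

```text
scene [0.93556406 0.46810605 1.09129318] [-0.30038728 -0.45766296 -0.83684652] -0.15998313020160823
side [ 0.38436448 -0.80532412  0.7812856 ] [ 0.19415236  0.67451237 -0.71227657] -0.0639908196965755
wrist [0.52473935 0.076127   0.3738396 ] [-0.00348269 -0.29988466 -0.95396911] -0.048509602952765817
{'clock': 0.15, 'joints': array([ 5.29248057e-06,  2.60534999e-01, -1.39101346e-01,  1.17271236e+00,
       -1.41675716e-06,  1.57079859e+00]), 'dq': array([ 0.00196903, -0.00275063,  0.00415019,  0.00070385, -0.00029448,
        0.00086239]), 'joint_torque': array([-3.64596281e-05, -4.06005156e+01,  2.54166770e+01,  1.26235068e-02,
       -2.58195018e-05, -1.05726747e-05]), 'tcp_pos': array([5.24485358e-01, 2.34881796e-06, 2.49644297e-01]), 'orientation': array([[-3.02726674e-06,  9.99998795e-01, -1.55237973e-03],
       [ 1.00000000e+00,  3.02505828e-06, -1.42497310e-06],
       [-1.42027535e-06, -1.55237973e-03, -9.99998795e-01]]), 'wrist_force': array([-0.14966493,  0.33816579, -0.14963882]), 'ft_torque': array([-0.02710178, -0.05332881,  0.02708748]), 'grip_width': 0.9990516811065568}
```

View pics/scene0.png

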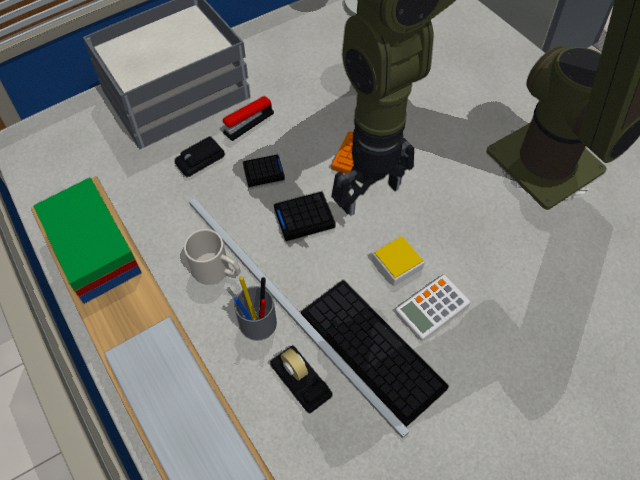

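View pics/side0.png

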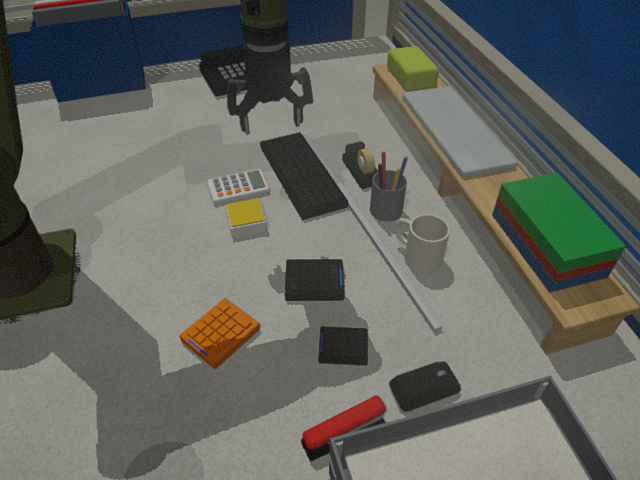

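View pics/wrist0.png

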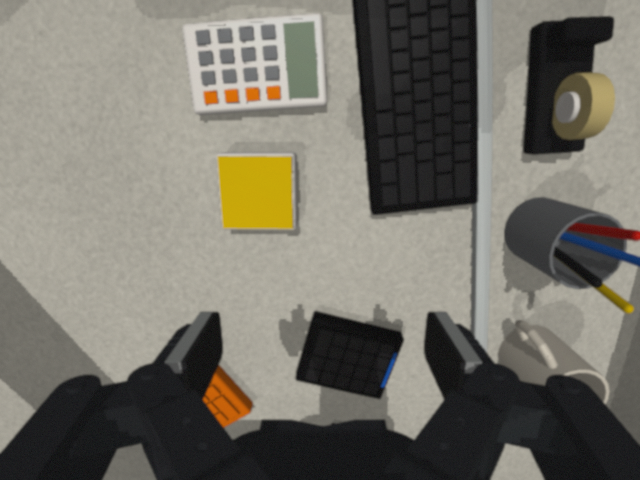

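The pad to move is the larger black one: wrist (350,355), scene (305,215), side (315,280). The smaller black one and the orange one are decoys. The keyboard's right end runs (372,212)-(476,203) in the wrist view, with the rail at column ~480.

```bash
cat >> h.py <<'E'
def cloud(c):
    v,u=np.mgrid[0:480,0:640]; K=np.array(c["intrinsics"]);R,_=cv2.Rodrigues(np.array(c["rvec"]));t=np.array(c["tvec"]).reshape(3)
    n=cv2.undistortPoints(np.c_[u.ravel(),v.ravel()].astype(float).reshape(-1,1,2),K,np.array([c["k1"],0,0,0,0],float)).reshape(-1,2)
    z=c["z_map"].ravel(); P=np.c_[n,np.ones(len(n))]*z[:,None]
    return ((P-t)@R).reshape(480,640,3), c["z_map"]>0
E
python3 - <<'E'
from h import *
for n in ["scene","side","wrist"]:
    c=np.load(f"{n}0.npy",allow_pickle=True).item()
    P,ok=cloud(c); g=c["image"].max(2)
    m=(ok&(P[...,2]>0.012)&(P[...,2]<0.032)&(g<75)).astype(np.uint8)
    m=cv2.morphologyEx(m,cv2.MORPH_CLOSE,np.ones((5,5)))
    m=cv2.morphologyEx(m,cv2.MORPH_OPEN,np.ones((3,3)))
    N,L,S,C=cv2.connectedComponentsWithStats(m)
    for i in range(1,N):
        if S[i,4]<300: continue
        Q=P[(L==i)&ok]; 
        r=cv2.minAreaRect((Q[:,:2]*1000).astype(np.float32))
        print(n,C[i].round(),S[i,4],"z",np.percentile(Q[:,2],[5,50,95]).round(4),[np.round(a,1) for a in r], cv2.boxPoints(r).round(0).tolist())
    # calculator/notebox etc skip
c=np.load("wrist0.npy",allow_pickle=True).item()
P,ok=cloud(c)
for (u,v) in [(100,200),(335,150),(485,250),(480,300)]: print(u,v,P[v,u].round(4))
cv2.imwrite("pics/w0zoom.png",cv2.resize(c["image"][180:420,270:510],None,fx=2.5,fy=2.5,interpolation=cv2.INTER_CUBIC))
E
```

```text
scene [193. 117.] 810 z [0.0119 0.0214 0.0314] [array([ 621.7, -548.6]), array([ 13.8, 297.8]), np.float64(89.9)] [[473.0, -555.0], [771.0, -556.0], [771.0, -542.0], [473.0, -541.0]]
scene [533. 170.] 2566 z [0.0089 0.0129 0.0255] [array([33.4,  2.1]), array([147.2, 205.9]), np.float64(0.4)] [[-41.0, 105.0], [-39.0, -101.0], [108.0, -100.0], [106.0, 106.0]]
scene [199. 156.] 982 z [0.0136 0.0301 0.0366] [array([ 666.6, -432.4]), array([108.4,  59.1]), np.float64(1.6)] [[612.0, -404.0], [613.0, -463.0], [722.0, -460.0], [720.0, -401.0]]
scene [263. 169.] 902 z [0.0114 0.0165 0.0212] [array([ 564.3, -324.2]), array([71.8, 82.1]), np.float64(71.1)] [[514.0, -345.0], [592.0, -372.0], [615.0, -304.0], [537.0, -277.0]]
scene [304. 214.] 1909 z [0.0163 0.0231 0.0282] [array([ 554.5, -170.2]), array([ 92.3, 110.6]), np.float64(74.9)] [[489.0, -200.0], [596.0, -229.0], [620.0, -140.0], [513.0, -111.0]]
scene [375. 352.] 8745 z [0.0178 0.0237 0.0281] [array([612.8, 152.5]), array([111. , 291.4]), np.float64(7.1)] [[540.0, 290.0], [576.0, 1.0], [686.0, 15.0], [650.0, 304.0]]
scene [299. 383.] 1
[... 1897 characters left out ...]
.0, 13.0], [659.0, 209.0]]
wrist [552.  89.] 4653 z [0.0147 0.022  0.0243] [array([750.5, 124.1]), array([ 54.1, 118.4]), np.float64(4.3)] [[719.0, 181.0], [728.0, 63.0], [782.0, 67.0], [773.0, 185.0]]
wrist [522. 223.] 658 z [0.0128 0.022  0.0313] [array([734.6,  -9.8]), array([65.3, 22.3]), np.float64(72.6)] [[714.0, -38.0], [735.0, -44.0], [755.0, 18.0], [734.0, 25.0]]
wrist [347. 356.] 6004 z [0.0183 0.0243 0.0265] [array([ 552.6, -172.2]), array([ 90.4, 109.3]), np.float64(74.9)] [[488.0, -202.0], [594.0, -230.0], [617.0, -143.0], [512.0, -114.0]]
100 200 [0.2809 0.0147 0.0021]
335 150 [ 5.359e-01  6.500e-02 -2.000e-04]
485 250 [ 0.6996 -0.0386  0.0134]
480 300 [ 0.7013 -0.0974  0.0155]
```

View pics/w0zoom.png

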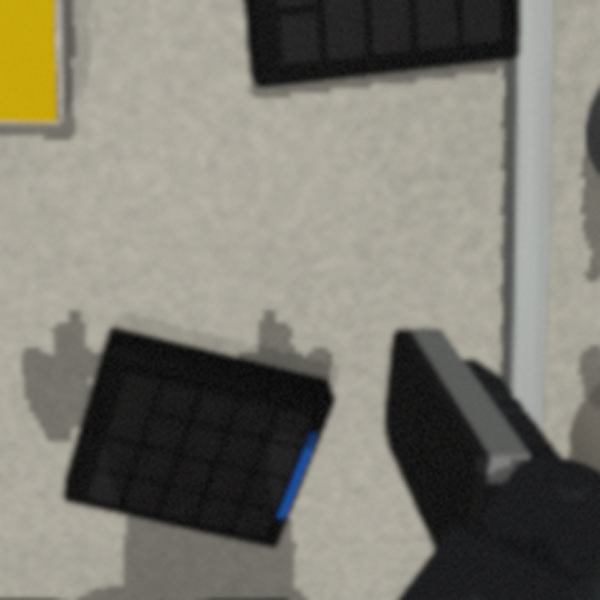

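Run:
```python
from h import *
th=np.radians(6.7); O=np.array([683,12.5]); R=np.array([[np.cos(th),-np.sin(th)],[np.sin(th),np.cos(th)]])
def rep(n,name,m,P,ok):
    N,L,S,C=cv2.connectedComponentsWithStats(m.astype(np.uint8))
    i=1+np.argmax(S[1:,4]); Q=P[(L==i)&ok]; r=cv2.minAreaRect((Q[:,:2]*1000).astype(np.float32)); b=cv2.boxPoints(r)
    print(n,name,"z",np.percentile(Q[:,2],[5,50,95]).round(3),"c",np.round(r[0]),"s",np.round(r[1]),"dock box",((b-O)@R).round().tolist(),"world",b.round().tolist())
for n in ["scene","side","wrist"]:
    c=np.load(f"{n}0.npy",allow_pickle=True).item(); P,ok=cloud(c); h,s,v=cv2.split(cv2.cvtColor(c["image"],cv2.COLOR_BGR2HSV))
    rep(n,"orange",(s>150)&(h>5)&(h<18)&(v>90)&(P[...,0]>.2)&(P[...,1]<-.05),P,ok)
    rep(n,"yellow",(s>150)&(h>20)&(h<32)&(v>90)&(P[...,2]<.05),P,ok)
    # rail: z 9..18, bright grey, dock x -5..22
    D=(P[...,:2]*1000-O)@R
    m=ok&(P[...,2]>.011)&(P[...,2]<.017)&(D[...,0]>-15)&(D[...,0]<35)&(D[...,1]<-5)&(D[...,1]>-300)
    Q=D[m]; 
    for lo in (-300,-200,-100):
        q=Q[(Q[:,1]>lo)&(Q[:,1]<lo+100),0]
        if len(q)>30: print("  rail x pct",lo,np.percentile(q,[2,10,50,90,98]).round(1),len(q))
```

```text
scene orange z [0.01  0.022 0.027] c [ 390. -270.] s [118.  47.] dock box [[-381.0, -275.0], [-346.0, -306.0], [-267.0, -218.0], [-302.0, -187.0]] world [[337.0, -305.0], [375.0, -332.0], [443.0, -235.0], [405.0, -208.0]]
scene yellow z [0.03  0.034 0.037] c [459.  28.] s [71. 70.] dock box [[-252.0, 80.0], [-260.0, 11.0], [-189.0, 2.0], [-181.0, 72.0]] world [[424.0, 63.0], [424.0, -7.0], [495.0, -7.0], [495.0, 63.0]]
  rail x pct -300 [ 2.2  3.4 10.2 16.7 18.1] 272
  rail x pct -200 [ 1.3  2.7  9.4 16.2 17.4] 286
  rail x pct -100 [ 1.2  2.8  9.3 16.  17.4] 299
side orange z [0.012 0.023 0.027] c [ 359. -241.] s [110. 104.] dock box [[-424.0, -192.0], [-376.0, -285.0], [-278.0, -235.0], [-326.0, -142.0]] world [[285.0, -228.0], [343.0, -315.0], [434.0, -254.0], [376.0, -167.0]]
side yellow z [0.031 0.034 0.036] c [459.  25.] s [72. 68.] dock box [[-260.0, 7.0], [-192.0, -1.0], [-183.0, 70.0], [-250.0, 78.0]] world [[424.0, -10.0], [492.0, -11.0], [493.0, 60.0], [425.0, 61.0]]
  rail x pct -300 [ 0.2  1.1  7.8 14.7 16.7] 363
  rail x pct -200 [-0.4  0.7  7.4 14.2 15.9] 295
  rail x pct -100 [-0.7  0.4  7.2 13.9 15.6] 246
wrist orange z [0.009 0.021 0.027] c [ 395. -233.] s [45. 70.] dock box [[-351.0, -189.0], [-318.0, -252.0], [-278.0, -231.0], [-311.0, -169.0]] world [[357.0, -217.0], [396.0, -275.0], [433.0, -250.0], [394.0, -191.0]]
wrist yellow z [0.033 0.034 0.035] c [458.  26.] s [69. 69.] dock box [[-260.0, 10.0], [-191.0, 1.0], [-183.0, 69.0], [-252.0, 78.0]] world [[423.0, -8.0], [493.0, -9.0], [493.0, 60.0], [424.0, 60.0]]
  rail x pct -200 [ 0.3  1.1  7.8 13.9 15.2] 756
  rail x pct -100 [-0.1  0.6  7.1 13.8 15.3] 1260
```

Dock corner is at (683, 12.5) mm, yaw ~6.5°. The pad centre is (553,-172), yaw -15°, so in the dock frame it is at (-151,-168) mm and -21.5°, inside the given ranges. The sizes also match. My plan is to push from the front edge with two spread fingers, rotating to square against the rail, and then push from the right edge.

Call:
move_arm --pt "-0.4 -0.15 0.3 0 0 -1.5" --pt "-0.9 -0.3 0.7 0 0 -3.5" --pt "-1.4 -0.5 1.2 0 0 -5.5" --pt "-1.9 -0.7 1.7 0 0 -7.5" --pt "-2.4 -0.9 2.2 0 0 -9.5" --pt "-2.9 -1.05 2.7 0 0 -11.5" --pt "-3.3 -1.2 3.2 0 0 -13.5" --pt "-3.6 -1.3 3.5 0 0 -14.5" --pt "-3.75 -1.35 3.75 0 0 -15" --pt "-3.75 -1.35 3.75 0 0 -15" --pt "-3.75 -1.35 3.75 0 0 -15" --hand 50

```text
clock: 1.52
tcp_pos: [0.4712, -0.1499, 0.1005]
orientation: [[-0.966, 0.259, 0.0], [0.259, 0.966, 0.0], [-0.0, 0.0, -1.0]]
wrist_force: [-1.3, -1.1, 0.0]
grip_width: 0.587
```

Run:
```python
from h import *
s=robot.read_state(); print(s["clock"],s["tcp_pos"].round(4),s["orientation"].round(3),s["joints"].round(2),s["grip_width"],s["wrist_force"].round(1))
for n in ["side","wrist"]:
    c=robot.read_camera(n); cv2.imwrite(f"pics/{n}1.png",c["image"])
```

```text
1.525 [ 0.4712 -0.1499  0.1005] [[-0.966  0.259  0.   ]
 [ 0.259  0.966  0.   ]
 [-0.     0.    -1.   ]] [-0.31  0.32 -0.47  0.78  0.   -0.05] 0.5872729950680587 [-1.3 -1.1  0. ]
```

View pics/side1.png

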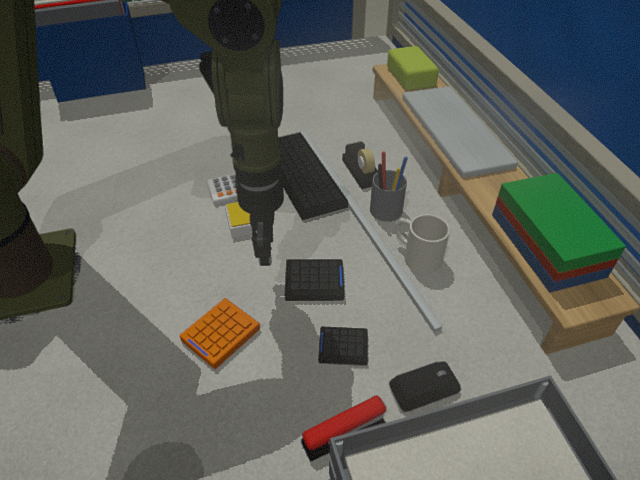

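View pics/wrist1.png

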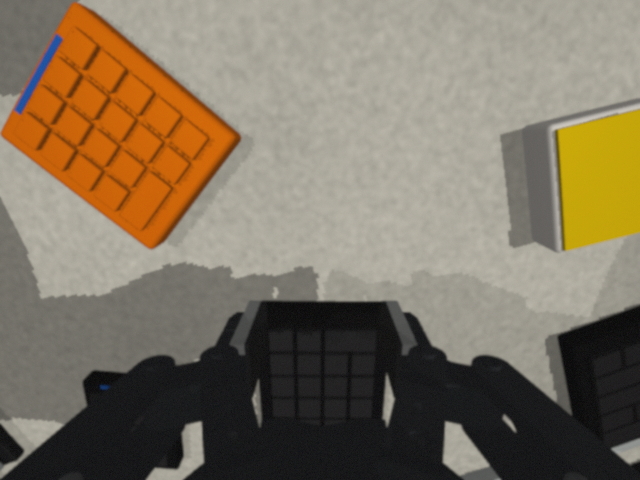

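The side view shows the gripper in front of the pad, with the pad at (315,280). In the wrist view the pad is square between the fingers, near edge at row ~302. Next I'll lower beside the front edge.

Call:
move_arm --pt "0 0 0.4 0 0 0" --pt "0 0 0.9 0 0 0" --pt "0 0 1.4 0 0 0" --pt "0 0 1.75 0 0 0" --pt "0 0 1.88 0 0 0" --pt "0 0 1.88 0 0 0" --pt "0 0 1.88 0 0 0"

```text
clock: 2.5
tcp_pos: [0.4716, -0.1502, 0.0257]
orientation: [[-0.966, 0.259, 0.001], [0.259, 0.966, -0.0], [-0.001, -0.0, -1.0]]
wrist_force: [0.4, 0.1, -0.2]
grip_width: 0.582
```

Run:
```python
from h import *
s=robot.read_state(); print(s["clock"],s["tcp_pos"].round(4),s["wrist_force"].round(1))
for n in ["wrist","side"]:
    c=robot.read_camera(n); cv2.imwrite(f"pics/{n}2.png",c["image"] if n=="wrist" else cv2.resize(c["image"][180:380,180:440],None,fx=3,fy=3))
```

```text
2.5 [ 0.4716 -0.1502  0.0257] [ 0.4  0.1 -0.2]
```

View pics/wrist2.png

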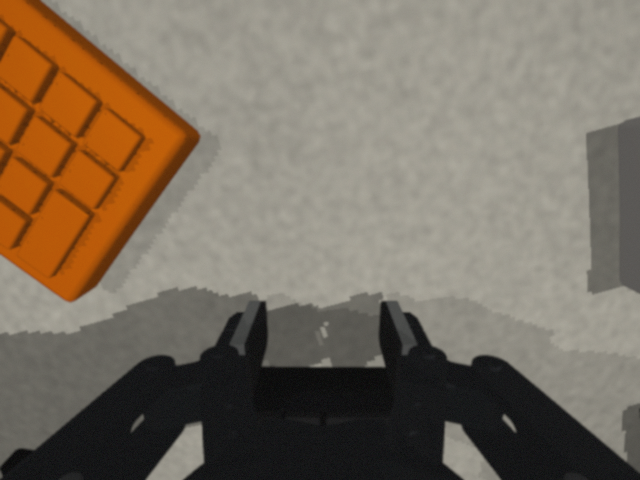

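View pics/side2.png

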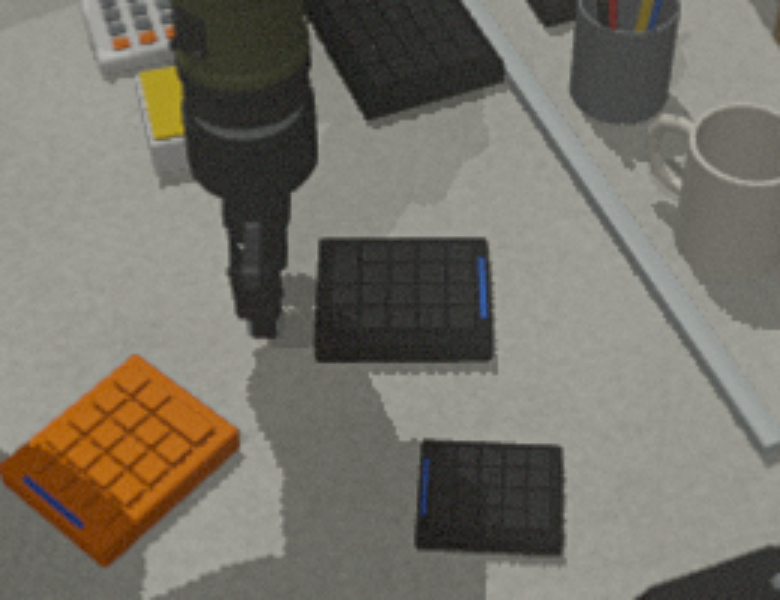

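The fingers are low, about 20 mm short of the front edge, with zero force. Next is the push forward on an arc that turns the pad counter-clockwise toward the dock yaw.

Call:
move_arm --pt "-0.15 0 0 0 0 0" --pt "-0.3 0 0 0 0 0" --pt "-0.45 0 0 0 0 0" --pt "-0.56 0 0 0 0 -0.2" --pt "-0.67 0 0 0 0 -0.4" --pt "-0.88 0.01 0 0 0 -0.8" --pt "-1.09 0.03 0 0 0 -1.2" --pt "-1.3 0.06 0 0 0 -1.6" --pt "-1.51 0.09 0 0 0 -2" --pt "-1.72 0.13 0 0 0 -2.4" --pt "-1.93 0.18 0 0 0 -2.8" --pt "-2.14 0.24 0 0 0 -3.2" --pt "-2.34 0.3 0 0 0 -3.6" --pt "-2.34 0.3 0 0 0 -3.6"

```text
clock: 4.35
tcp_pos: [0.5661, -0.1626, 0.0254]
orientation: [[-0.999, -0.053, 0.002], [-0.053, 0.999, -0.0], [-0.002, -0.0, -1.0]]
wrist_force: [0.4, -0.1, -0.1]
grip_width: 0.586
```

```bash
cat >> h.py <<'E'
O=np.array([683,12.5]); th=np.radians(6.5); RD=np.array([[np.cos(th),-np.sin(th)],[np.sin(th),np.cos(th)]])
def todock(p): return (np.asarray(p)[...,:2]*1000-O)@RD
def status(tag,names=("side","scene"),crop=True):
    s=robot.read_state(); o=s["orientation"]; print(round(s["clock"],2),"tcp dock",todock(s["tcp_pos"]).round(1),"z",s["tcp_pos"][2].round(4),"toolx ang dock",round(np.degrees(np.arctan2(o[1,0],o[0,0]))-6.5,2),"F",s["wrist_force"].round(1))
    for n in names:
        c=robot.read_camera(n); np.save(f"{n}_{tag}.npy",c,allow_pickle=True)
        uv=proj(c,[[.63,-.10,.02]])[0] if n!="wrist" else np.array([320,240])
        u0,v0=np.clip((uv-[130,100]).astype(int),0,[380,280])
        im=c["image"]; cv2.imwrite(f"pics/{n}_{tag}.png",im if n=="wrist" else cv2.resize(im[v0:v0+200,u0:u0+260],None,fx=3,fy=3,interpolation=cv2.INTER_CUBIC))
        P,ok=cloud(c); D=todock(P); g=im.max(2)
        m=(ok&(P[...,2]>.012)&(P[...,2]<.032)&(g<75)&(D[...,1]<-2)&(D[...,0]<3)).astype(np.uint8)
        m=cv2.morphologyEx(m,cv2.MORPH_CLOSE,np.ones((5,5))); m=cv2.morphologyEx(m,cv2.MORPH_OPEN,np.ones((3,3)))
        N,L,S,C=cv2.connectedComponentsWithStats(m)
        for i in range(1,N):
            if S[i,4]<500: continue
            r=cv2.minAreaRect(D[(L==i)&ok].astype(np.float32))
            if abs(r[0][0])<250: print(n,C[i].round(),"dock c",np.round(r[0],1),"s",np.round(r[1],1),"ang",round(r[2],1))
E
python3 -c "
from h import *
status('3',('side','scene'))"
```

```text
4.35 tcp dock [-136.  -160.8] z 0.0254 toolx ang dock -183.45 F [ 0.4 -0.1 -0.1]
side [355. 266.] dock c [ -80.2 -169.9] s [135.1  96.8] ang 3.1
side [343. 344.] dock c [-158.7 -325.4] s [71.2 81.8] ang 64.1
side [425. 391.] dock c [ -71.1 -450.3] s [ 57.8 105.3] ang 86.8
scene [194. 116.] dock c [-134.5 -549.6] s [ 16.  275.9] ang 82.8
scene [198. 157.] dock c [ -66.1 -440.1] s [ 58.1 107.1] ang 84.8
scene [262. 169.] dock c [-136.6 -299.7] s [137.3  79.8] ang 55.9
scene [276. 235.] dock c [ -79.2 -165.1] s [ 96.2 131.2] ang 86.8
```

View pics/side_3.png

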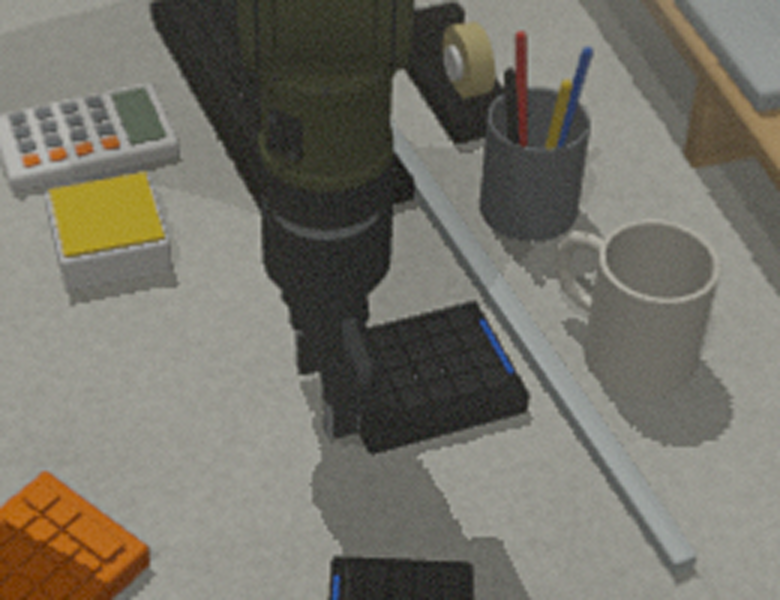

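The pad has turned and moved with the fingers. Its yaw is now about -3.5° and its back edge ~13 mm from the rail; pad at (430,375) in the crop. Next I'll close the remaining gap to the rail.

Call:
move_arm --pt "-0.1 0 0 0 0 -0.25" --pt "-0.2 0.01 0 0 0 -0.5" --pt "-0.27 0.02 0 0 0 -0.69" --pt "-0.32 0.02 0 0 0 -0.69" --pt "-0.37 0.02 0 0 0 -0.69" --pt "-0.37 0.02 0 0 0 -0.69"

```text
clock: 5.2
tcp_pos: [0.5793, -0.1608, 0.025]
orientation: [[-0.994, -0.113, 0.0], [-0.113, 0.994, 0.0], [-0.0, 0.0, -1.0]]
wrist_force: [-2.7, -0.8, 1.6]
grip_width: 0.586
```

```bash
python3 -c "
from h import *
status('4',('side','scene'))"
```

```text
5.2 tcp dock [-122.6 -160.5] z 0.025 toolx ang dock -180.04 F [-2.7 -0.8  1.6]
side [361. 263.] dock c [ -69.5 -173.4] s [133.1 109.5] ang 0.4
side [343. 344.] dock c [-158.9 -325.5] s [69.4 82. ] ang 64.0
side [425. 391.] dock c [ -70.8 -450.2] s [ 58.  105.7] ang 86.7
scene [196. 115.] dock c [-135.6 -549.5] s [ 16.  278.2] ang 83.2
scene [198. 157.] dock c [ -65.8 -440.7] s [ 58.3 107. ] ang 85.6
scene [259. 170.] dock c [-150.  -324.4] s [72.2 68.1] ang 64.3
scene [273. 240.] dock c [ -65.5 -161.8] s [136.8  96.7] ang 0.9
```

View pics/side_4.png

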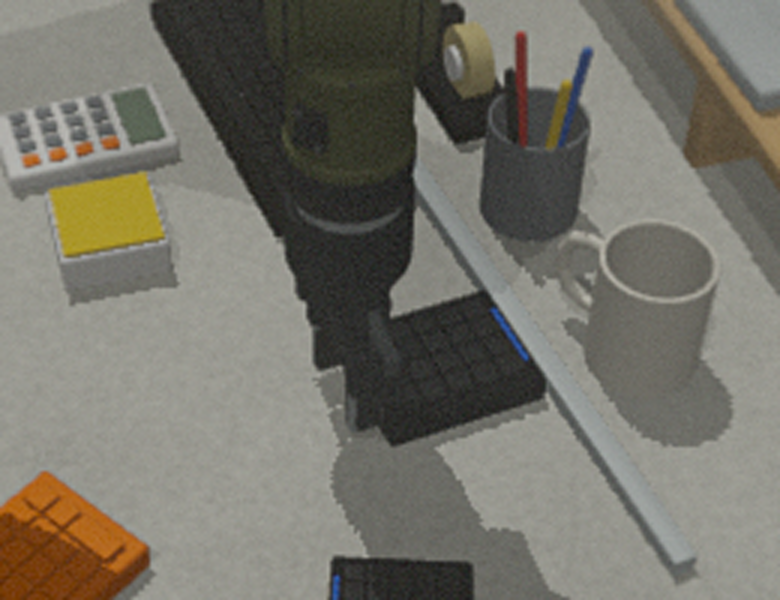

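View pics/scene_4.png

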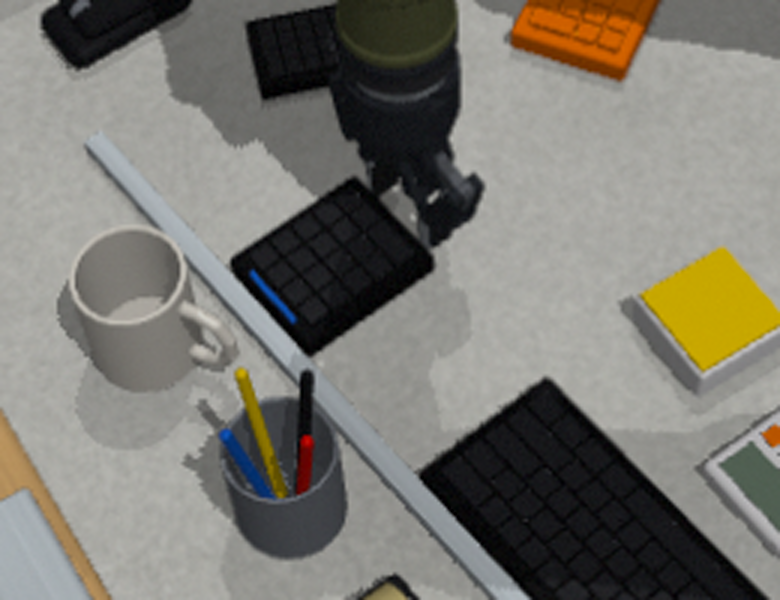

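The back edge is at the rail within a millimetre or two: scene crop edge (232,265)-(310,352), parallel to the rail. I'll nudge until force shows.

Call:
move_arm --pt "-0.03 0 0 0 0 0" --pt "-0.06 0 0 0 0 0" --pt "-0.09 0 0 0 0 0" --pt "-0.09 0 0 0 0 0"

```text
clock: 5.8
tcp_pos: [0.5824, -0.1606, 0.025]
orientation: [[-0.994, -0.112, -0.001], [-0.112, 0.994, 0.0], [0.001, 0.0, -1.0]]
wrist_force: [-3.2, -0.7, 2.3]
grip_width: 0.585
```

Call:
move_arm --pt "-0.03 0 0 0 0 0" --pt "-0.05 0 0 0 0 0" --pt "-0.07 0 0 0 0 0" --pt "-0.07 0 0 0 0 0"

```text
clock: 6.3
tcp_pos: [0.5825, -0.1606, 0.0249]
orientation: [[-0.994, -0.112, -0.006], [-0.112, 0.994, -0.001], [0.006, -0.0, -1.0]]
wrist_force: [-10.2, -1.5, 6.9]
grip_width: 0.588
```

Stalled against the rail with 10 N. Next I back off, rise, and go round to the right edge with a quarter turn.

Call:
move_arm --pt "0.3 0 0 0 0 0" --pt "0.65 0 -0.1 0 0 0" --pt "0.7 0 -0.6 0 0 0" --pt "0.7 -0.1 -1.2 0 0 0" --pt "0.7 -0.4 -1.8 0 0 1" --pt "0.5 -0.8 -2.2 0 0 3" --pt "0.2 -1.2 -2.2 0 0 5" --pt "-0.2 -1.6 -2.2 0 0 7" --pt "-0.6 -1.94 -2.2 0 0 9" --pt "-0.9 -1.94 -2.2 0 0 11" --pt "-1.15 -1.94 -2.2 0 0 13" --pt "-1.3 -1.94 -2.2 0 0 15" --pt "-1.38 -1.94 -2.2 0 0 17" --pt "-1.38 -1.94 -2.2 0 0 18" --pt "-1.38 -1.94 -2.2 0 0 18" --pt "-1.38 -1.94 -2.2 0 0 18"

```text
clock: 8.3
tcp_pos: [0.6492, -0.2313, 0.1133]
orientation: [[-0.113, 0.994, 0.001], [0.994, 0.113, 0.0], [-0.0, 0.001, -1.0]]
wrist_force: [0.3, -1.0, 0.2]
grip_width: 0.585
```

```bash
python3 -c "
from h import *
status('5',('side','scene','wrist'))"
```

```text
8.3 tcp dock [ -61.2 -238.4] z 0.1133 toolx ang dock 90.02 F [ 0.3 -1.   0.2]
side [356. 265.] dock c [ -56.4 -187.1] s [132.8 112.2] ang 87.2
side [344. 344.] dock c [-158.6 -325.5] s [69.8 81.8] ang 64.6
side [425. 392.] dock c [ -71.3 -449.8] s [ 58.  105.2] ang 88.0
scene [198. 156.] dock c [ -64.2 -442.5] s [ 59.  101.9] ang 87.8
scene [270. 242.] dock c [ -52.1 -159.2] s [109.   91.9] ang 0.5
wrist [333. 133.] dock c [ -54.  -162.5] s [108.3  89.3] ang 0.1
wrist [180. 337.] dock c [-167.1 -305. ] s [41.3 47.9] ang 64.3
```

View pics/side_5.png

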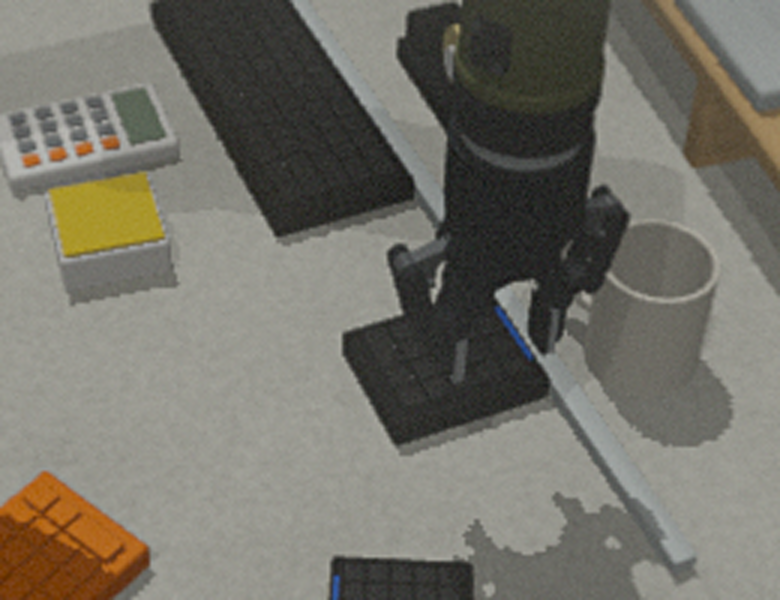

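View pics/wrist_5.png

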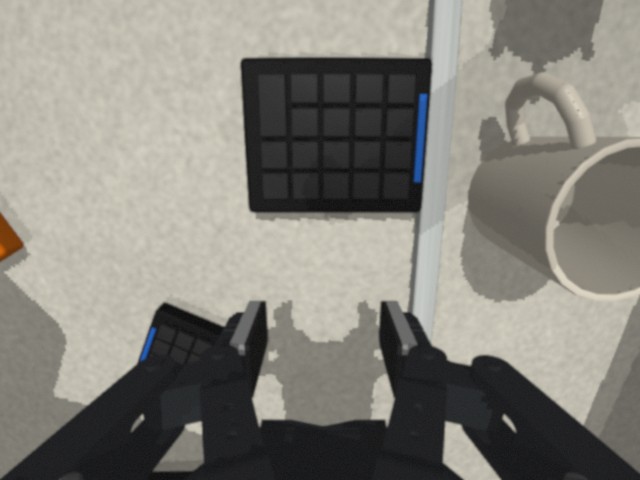

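View pics/scene_5.png

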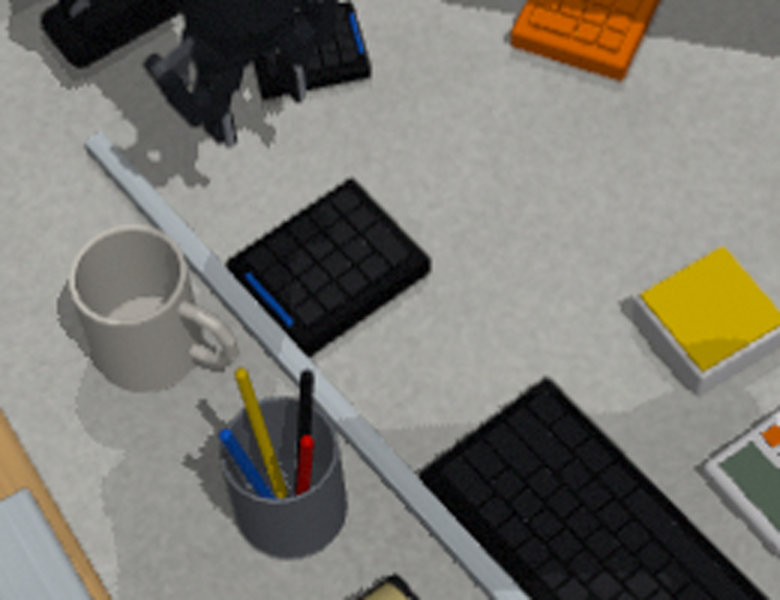

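Run:
```python
from h import *
for n in ["scene0","side0","wrist_5"]:
    c=np.load(n+".npy",allow_pickle=True).item(); P,ok=cloud(c); D=todock(P)
    m=ok&(D[...,0]>17)&(D[...,0]<130)&(D[...,1]>-260)&(D[...,1]<30)&(P[...,2]>.03)&(P[...,2]<.15)
    N,L,S,C=cv2.connectedComponentsWithStats(m.astype(np.uint8))
    for i in range(1,N):
        if S[i,4]>300: q=D[L==i]; print(n,C[i].round(),np.percentile(q,[1,99],axis=0).round().tolist(),P[...,2][L==i].max().round(3))
# gripper extents at present, from side/scene clouds, relative to tcp by height above tip
s=robot.read_state(); t=todock(s["tcp_pos"])
for n in ["scene_5","side_5"]:
    c=np.load(n+".npy",allow_pickle=True).item(); P,ok=cloud(c); D=todock(P)-t; h=P[...,2]-s["tcp_pos"][2]
    for lo in (-.02,.0,.02,.04,.06,.08,.1,.12,.15):
        m=ok&(h>lo)&(h<lo+.03)&(P[...,2]>.1)&(np.abs(D[...,0])<110)&(np.abs(D[...,1])<110)
        if m.sum()>10: print(n,lo,np.percentile(D[m],[1,99],axis=0).round().tolist(),m.sum())
```

```text
scene0 [207. 254.] [[40.0, -231.0], [112.0, -130.0]] 0.095
scene0 [254. 308.] [[40.0, -71.0], [109.0, -1.0]] 0.143
side0 [388. 187.] [[36.0, -75.0], [106.0, -6.0]] 0.142
side0 [426. 237.] [[36.0, -236.0], [110.0, -137.0]] 0.094
wrist_5 [570. 199.] [[36.0, -232.0], [108.0, -134.0]] 0.092
scene_5 -0.02 [[-36.0, -9.0], [40.0, 15.0]] 132
scene_5 0.0 [[-45.0, -8.0], [47.0, 15.0]] 187
scene_5 0.02 [[-56.0, -11.0], [59.0, 17.0]] 371
scene_5 0.04 [[-61.0, -11.0], [64.0, 19.0]] 437
scene_5 0.06 [[-64.0, -10.0], [69.0, 22.0]] 646
scene_5 0.08 [[-64.0, -10.0], [69.0, 23.0]] 441
scene_5 0.1 [[-28.0, -11.0], [39.0, 40.0]] 302
scene_5 0.12 [[-27.0, -9.0], [39.0, 40.0]] 485
scene_5 0.15 [[-31.0, -15.0], [36.0, 39.0]] 504
side_5 -0.02 [[-40.0, -13.0], [37.0, 8.0]] 195
side_5 0.0 [[-41.0, -14.0], [42.0, 10.0]] 267
side_5 0.02 [[-59.0, -16.0], [57.0, 11.0]] 525
side_5 0.04 [[-64.0, -19.0], [61.0, 13.0]] 698
side_5 0.06 [[-68.0, -21.0], [65.0, 10.0]] 995
side_5 0.08 [[-68.0, -21.0], [65.0, 10.0]] 686
side_5 0.1 [[-39.0, -39.0], [25.0, 9.0]] 467
side_5 0.12 [[-39.0, -39.0], [25.0, 10.0]] 725
side_5 0.15 [[-38.0, -38.0], [30.0, 16.0]] 818
```

The pad is flat against the rail, at dock (-54,-162) and yaw ~0 in the wrist view. The mug and pen pot start at x ≥ 36, so the gripper knuckles (x ≤ +5) clear them. I'll shift 5 mm further from the rail, lower, and push along it.

Call:
move_arm --pt "0 -0.06 0.5 0 0 0" --pt "0 -0.12 1.1 0 0 0" --pt "0 -0.12 1.7 0 0 0" --pt "0 -0.12 2.1 0 0 0" --pt "0 -0.12 2.2 0 0 0" --pt "0.1 -0.12 2.2 0 0 0" --pt "0.25 -0.12 2.2 0 0 0" --pt "0.4 -0.12 2.2 0 0 0" --pt "0.5 -0.12 2.2 0 0 0" --pt "0.6 -0.12 2.2 0 0 0" --pt "0.75 -0.12 2.2 0 0 0" --pt "0.9 -0.12 2.2 0 0 0" --pt "1.05 -0.12 2.2 0 0 0" --pt "1.2 -0.12 2.2 0 0 0" --pt "1.35 -0.12 2.2 0 0 0" --pt "1.5 -0.12 2.2 0 0 0" --pt "1.5 -0.12 2.2 0 0 0"

```text
clock: 10.58
tcp_pos: [0.6376, -0.1706, 0.0248]
orientation: [[-0.113, 0.994, -0.0], [0.994, 0.113, 0.002], [0.002, 0.0, -1.0]]
wrist_force: [1.6, -1.4, 1.2]
grip_width: 0.588
```

```bash
python3 -c "
from h import *
status('6',('side','scene'))"
```

```text
10.57 tcp dock [ -65.8 -176.8] z 0.0248 toolx ang dock 90.01 F [ 1.6 -1.4  1.2]
side [343. 344.] dock c [-159.1 -325.8] s [70.5 82.1] ang 64.0
side [425. 391.] dock c [ -71.2 -449.9] s [ 58.5 106.3] ang 87.5
scene [184. 121.] dock c [-102.3 -552.4] s [ 14.3 211.7] ang 83.6
scene [198. 156.] dock c [ -67.  -441.6] s [ 58.7 107. ] ang 86.7
scene [282. 254.] dock c [ -53.2 -127.2] s [111.9 108.2] ang 0.1
```

View pics/scene_6.png

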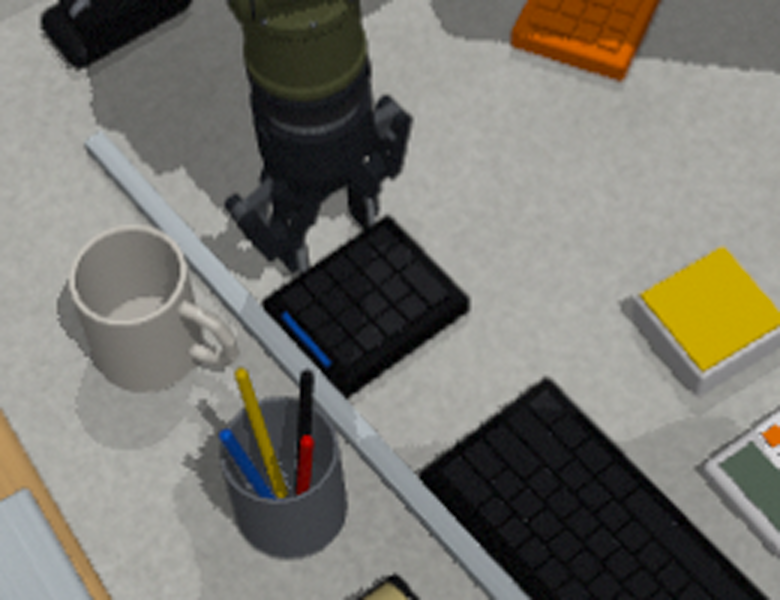

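View pics/side_6.png

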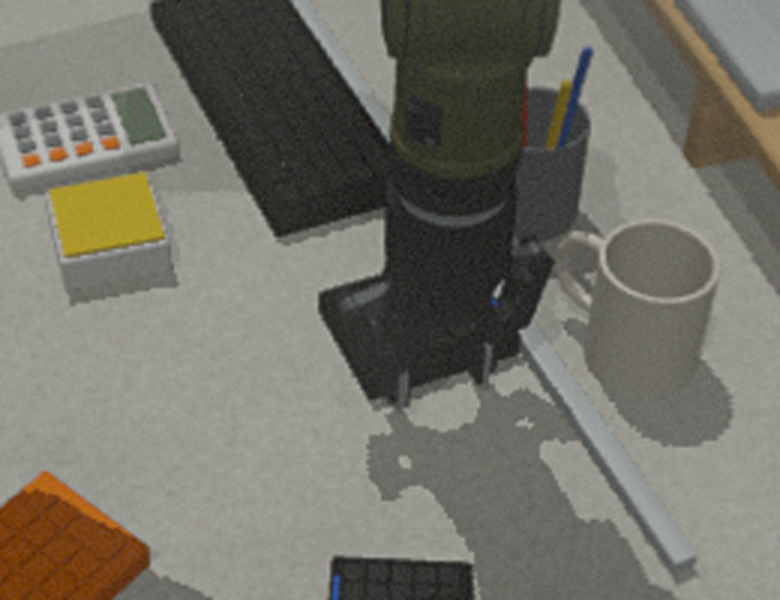

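The pad is sliding square along the rail (scene crop (365,305)), with ~77 mm left to the keyboard. I'll continue.

Call:
move_arm --pt "0.1 0 0 0 0 0" --pt "0.25 0 0 0 0 0" --pt "0.4 0 0 0 0 0" --pt "0.55 0 0 0 0 0" --pt "0.7 0 0 0 0 0" --pt "0.85 0 0 0 0 0" --pt "1.0 0 0 0 0 0" --pt "1.15 0 0 0 0 0" --pt "1.3 0 0 0 0 0" --pt "1.45 0 0 0 0 0" --pt "1.6 0 0 0 0 0" --pt "1.7 0 0 0 0 0" --pt "1.8 0 0 0 0 0" --pt "1.8 0 0 0 0 0"

```text
clock: 12.42
tcp_pos: [0.6301, -0.0998, 0.0253]
orientation: [[-0.113, 0.994, 0.001], [0.994, 0.113, 0.001], [0.001, 0.001, -1.0]]
wrist_force: [0.3, -0.3, -0.8]
grip_width: 0.584
```

```bash
python3 -c "
from h import *
status('7',('side','scene'))"
```

```text
12.43 tcp dock [ -65.3 -105.6] z 0.0253 toolx ang dock 89.97 F [ 0.3 -0.3 -0.8]
side [343. 344.] dock c [-159.  -325.3] s [69.  82.4] ang 64.4
side [425. 392.] dock c [ -71.4 -450.5] s [ 57.1 105.4] ang 88.3
scene [193. 116.] dock c [-124.8 -550.4] s [ 12.3 252.9] ang 83.6
scene [199. 157.] dock c [ -66.3 -440.1] s [ 59.3 107.8] ang 85.0
scene [304. 278.] dock c [-52.7 -55.5] s [108.6 107.4] ang 0.1
```

View pics/scene_7.png

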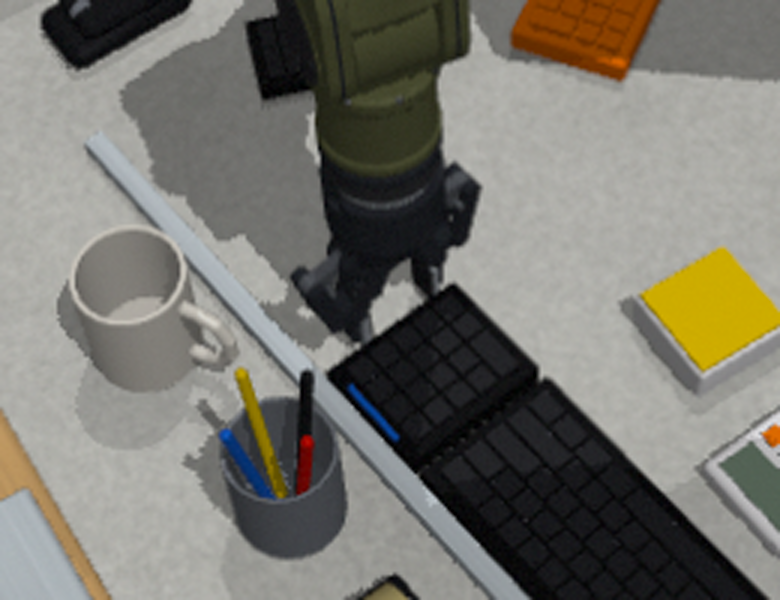

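The pad is parallel to both edges, a few mm from the keyboard end (gap at (480,430) in the crop). Now I'll creep.

Call:
move_arm --pt "0.04 0 0 0 0 0" --pt "0.08 0 0 0 0 0" --pt "0.11 0 0 0 0 0" --pt "0.14 0 0 0 0 0" --pt "0.16 0 0 0 0 0" --pt "0.16 0 0 0 0 0"

```text
clock: 13.28
tcp_pos: [0.6293, -0.0944, 0.0254]
orientation: [[-0.112, 0.994, 0.001], [0.994, 0.112, -0.0], [-0.0, 0.001, -1.0]]
wrist_force: [0.6, -2.7, 2.6]
grip_width: 0.586
```

Call:
move_arm --pt "0.02 0 0 0 0 0" --pt "0.04 0 0 0 0 0" --pt "0.06 0 0 0 0 0" --pt "0.08 0 0 0 0 0" --pt "0.08 0 0 0 0 0"

```text
clock: 13.9
tcp_pos: [0.6294, -0.094, 0.0255]
orientation: [[-0.111, 0.994, 0.002], [0.994, 0.111, -0.006], [-0.006, 0.001, -1.0]]
wrist_force: [1.1, -10.3, 2.3]
grip_width: 0.586
```

It stalled against the keyboard with 10 N. Back off, rise and look.

Call:
move_arm --pt "-0.3 0 0 0 0 0" --pt "-0.7 0 0 0 0 0" --pt "-0.8 0 -0.5 0 0 0" --pt "-0.8 0 -1.2 0 0 0" --pt "-0.8 0 -2 0 0 0" --pt "-0.8 0 -2.8 0 0 0" --pt "-0.8 0 -3.5 0 0 0" --pt "-0.8 0 -3.5 0 0 0" --pt "-0.8 0 -3.5 0 0 0"

```text
clock: 15.02
tcp_pos: [0.6313, -0.1229, 0.164]
orientation: [[-0.112, 0.994, -0.002], [0.994, 0.112, 0.001], [0.001, -0.002, -1.0]]
wrist_force: [-0.4, -1.0, -0.7]
grip_width: 0.588
```

Run:
```python
from h import *
status('8',('side','scene','wrist'))
c=np.load("wrist_8.npy",allow_pickle=True).item()
uv=proj(c,[[.64,-.03,.02]])[0]; print(uv)
```

```text
15.03 tcp dock [ -66.7 -128.7] z 0.164 toolx ang dock 89.94 F [-0.4 -1.  -0.7]
side [333. 223.] dock c [-56.8 -68.8] s [109.8 140. ] ang 0.9
side [343. 344.] dock c [-158.7 -325.5] s [69.9 81.8] ang 64.0
side [424. 392.] dock c [ -71.2 -450.7] s [ 57.7 106.3] ang 87.0
scene [192. 117.] dock c [-121.3 -550.7] s [ 12.5 249.5] ang 84.0
scene [199. 156.] dock c [ -66.7 -442.3] s [ 59.6 108.2] ang 85.8
scene [306. 279.] dock c [-53.3 -44.5] s [ 85.1 110.1] ang 89.8
wrist [338. 126.] dock c [-55.2 -45.4] s [ 87.5 108. ] ang 90.0
[351.02086808 117.51001044]
```

View pics/wrist_8.png

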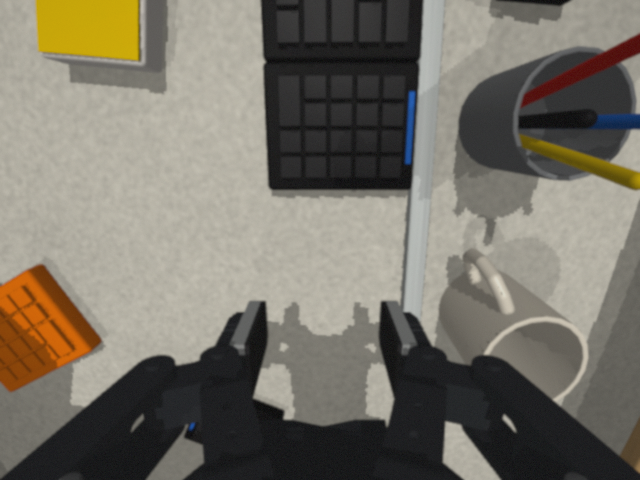

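View pics/scene_8.png

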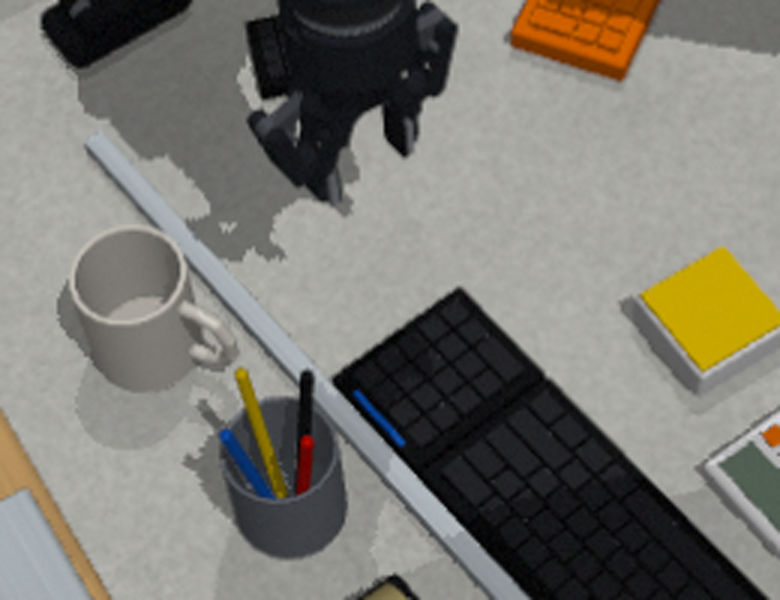

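Run:
```python
from h import *
c=np.load("wrist_8.npy",allow_pickle=True).item()
cv2.imwrite("pics/w8z.png",cv2.resize(c["image"][0:200,250:450],None,fx=3,fy=3,interpolation=cv2.INTER_CUBIC))
```

```text
(no output)
```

View pics/w8z.png

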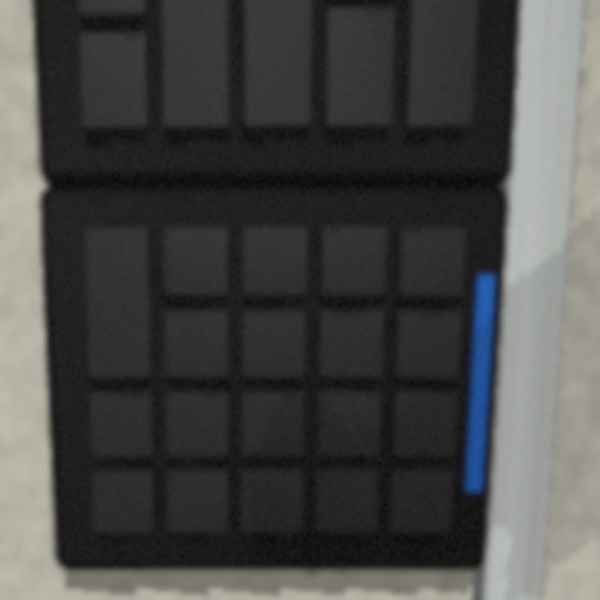

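The pad is seated against the keyboard and square. At the rail there may be a gap of up to about 1 mm (crop column ~505), so I'll give one final straight nudge from the front.

Call:
move_arm --pt "0 -0.5 0 0 0 -1" --pt "0.3 -1 0 0 0 -3" --pt "0.7 -1.5 0 0 0 -5" --pt "1.2 -1.8 0 0 0 -7" --pt "1.6 -1.96 0 0 0 -9" --pt "1.9 -1.96 0 0 0 -11" --pt "2.09 -1.96 0 0 0 -13" --pt "2.09 -1.96 0 0 0 -15" --pt "2.09 -1.96 0 0 0 -17" --pt "2.09 -1.96 0.3 0 0 -18" --pt "2.09 -1.96 1 0 0 -18" --pt "2.09 -1.96 1.8 0 0 -18" --pt "2.09 -1.96 2.6 0 0 -18" --pt "2.09 -1.96 3.2 0 0 -18" --pt "2.09 -1.96 3.48 0 0 -18" --pt "2.09 -1.96 3.48 0 0 -18" --pt "2.09 -1.96 3.48 0 0 -18"

```text
clock: 17.3
tcp_pos: [0.5456, -0.0487, 0.0267]
orientation: [[-0.994, -0.112, 0.001], [-0.112, 0.994, -0.0], [-0.001, -0.0, -1.0]]
wrist_force: [0.0, 0.4, 0.2]
grip_width: 0.585
```

```bash
python3 -c "
from h import *
status('9',('scene',))"
```

```text
17.3 tcp dock [-143.5  -45.2] z 0.0267 toolx ang dock -180.05 F [0.  0.4 0.2]
scene [195. 116.] dock c [-134.4 -550. ] s [ 13.6 276. ] ang 83.3
scene [198. 157.] dock c [ -65.3 -441.2] s [ 58.3 105.2] ang 88.4
scene [263. 170.] dock c [-156.2 -321.3] s [70.3 82.6] ang 64.9
scene [306. 279.] dock c [-53.3 -45.3] s [110.6  86.8] ang 0.4
```

View pics/scene_9.png

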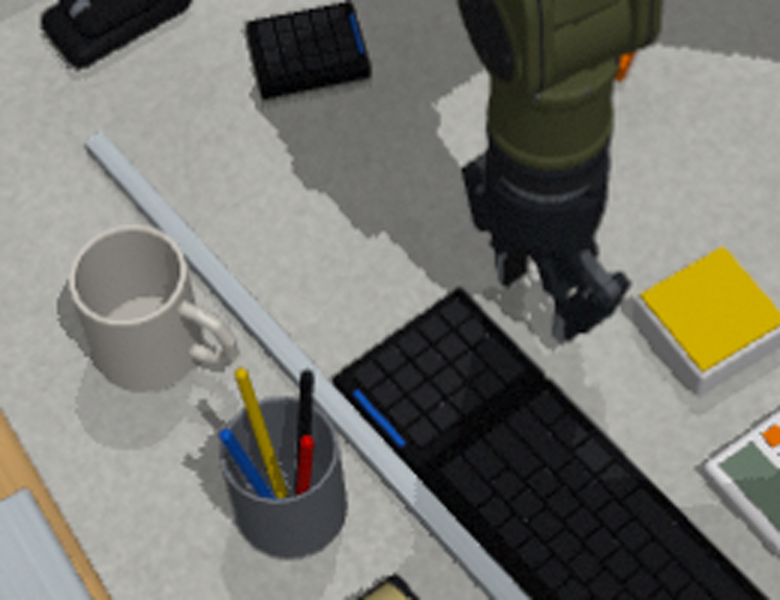

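Call:
move_arm --pt "-0.1 -0.15 0 0 0 0" --pt "-0.25 -0.25 0 0 0 0" --pt "-0.4 -0.25 0 0 0 0" --pt "-0.5 -0.25 0 0 0 0" --pt "-0.55 -0.25 0 0 0 0" --pt "-0.6 -0.25 0 0 0 0" --pt "-0.63 -0.25 0 0 0 0" --pt "-0.66 -0.25 0 0 0 0" --pt "-0.66 -0.25 0 0 0 0"

```text
clock: 18.48
tcp_pos: [0.5698, -0.0556, 0.0256]
orientation: [[-0.994, -0.112, -0.004], [-0.112, 0.994, -0.0], [0.004, 0.0, -1.0]]
wrist_force: [-4.9, -0.8, 5.3]
grip_width: 0.579
```

Call:
move_arm --pt "-0.02 0 0 0 0 0" --pt "-0.04 0 0 0 0 0" --pt "-0.06 0 0 0 0 0" --pt "-0.06 0 0 0 0 0"

```text
clock: 18.98
tcp_pos: [0.5699, -0.0555, 0.0254]
orientation: [[-0.994, -0.112, -0.008], [-0.112, 0.994, -0.001], [0.008, 0.0, -1.0]]
wrist_force: [-10.0, -1.7, 6.9]
grip_width: 0.588
```

It stalled at the rail with 10 N again (TCP dock x -120). Retreat, rise, and check.

Call:
move_arm --pt "0.3 0 0 0 0 0" --pt "0.6 0 0 0 0 0" --pt "0.6 -0.2 -0.6 0 0 0" --pt "0.6 -0.4 -1.4 0 0 0" --pt "0.8 -0.8 -2.4 0 0 0" --pt "1 -1.2 -3.4 0 0 0" --pt "1.2 -1.6 -4.4 0 0 0" --pt "1.2 -1.6 -4.4 0 0 0" --pt "1.2 -1.6 -4.4 0 0 0"

```text
clock: 20.1
tcp_pos: [0.5337, -0.1242, 0.2015]
orientation: [[-0.994, -0.112, 0.0], [-0.112, 0.994, 0.0], [-0.0, 0.0, -1.0]]
wrist_force: [0.2, 0.7, -0.9]
grip_width: 0.588
```

Run:
```python
from h import *
status('10',('side','scene','wrist'))
for n in ("side","scene"):
    a=np.load(f"{n}0.npy",allow_pickle=True).item()["image"]; b=np.load(f"{n}_10.npy",allow_pickle=True).item()["image"]
    cv2.imwrite(f"pics/full_{n}10.png",b)
c=np.load("scene_10.npy",allow_pickle=True).item(); u=proj(c,[[.65,-.02,.02]])[0].astype(int); x,y=u
cv2.imwrite("pics/s10z.png",cv2.resize(c["image"][y-50:y+50,x-65:x+65],None,fx=6,fy=6,interpolation=cv2.INTER_CUBIC))
c=np.load("side_10.npy",allow_pickle=True).item(); u=proj(c,[[.63,-.03,.02]])[0].astype(int); x,y=u
cv2.imwrite("pics/d10z.png",cv2.resize(c["image"][y-50:y+50,x-65:x+65],None,fx=6,fy=6,interpolation=cv2.INTER_CUBIC))
```

```text
20.1 tcp dock [-163.8 -118.9] z 0.2015 toolx ang dock -180.06 F [ 0.2  0.7 -0.9]
side [333. 223.] dock c [-56.4 -46.3] s [ 91.4 110. ] ang 89.2
side [343. 344.] dock c [-159.1 -325.4] s [70.  82.2] ang 64.1
side [426. 390.] dock c [ -71.6 -450.3] s [ 57.7 105.3] ang 86.8
scene [196. 115.] dock c [-134.6 -550.4] s [ 15.3 276.4] ang 83.8
scene [198. 157.] dock c [ -66.8 -444. ] s [ 61.5 107.7] ang 88.6
scene [263. 169.] dock c [-155.9 -320.6] s [74.1 83.3] ang 62.9
scene [305. 279.] dock c [-53.  -44.7] s [109.2  86. ] ang 0.5
wrist [103. 232.] dock c [-158.7 -323.8] s [67.9 82.8] ang 64.3
wrist [ 20. 317.] dock c [ -69.  -430.4] s [ 42.  107.4] ang 77.4
wrist [390. 319.] dock c [-56.6 -45.9] s [108.4  88.6] ang 0.0
```

View pics/s10z.png

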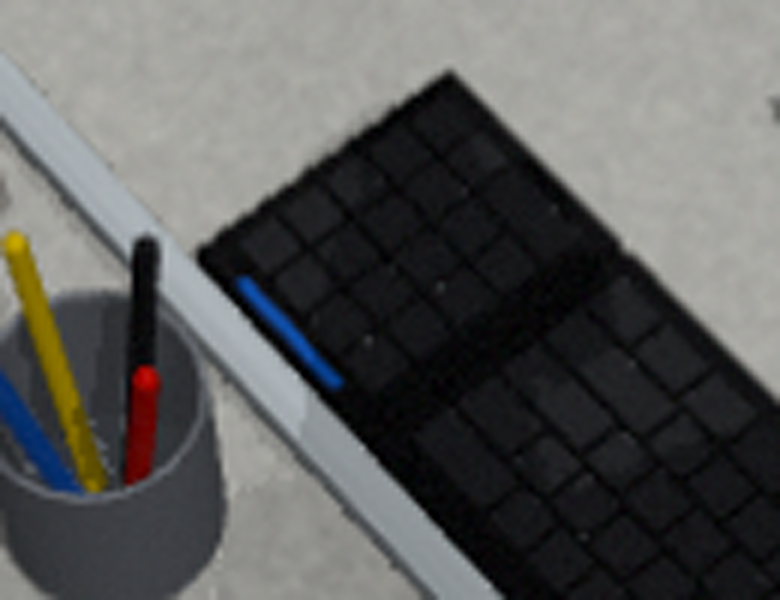

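View pics/d10z.png

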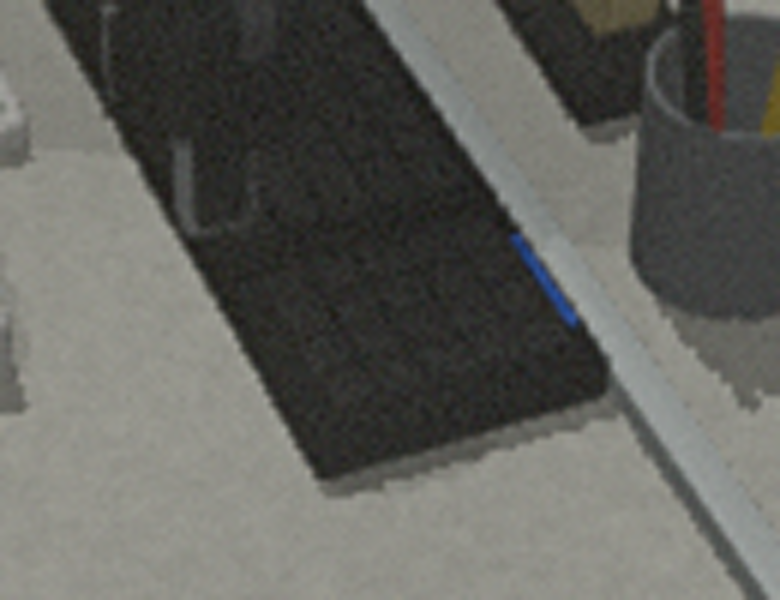

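View pics/full_scene10.png

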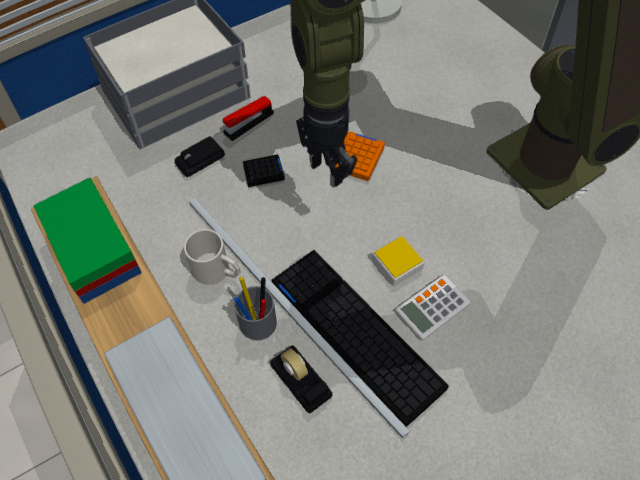

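View pics/full_side10.png

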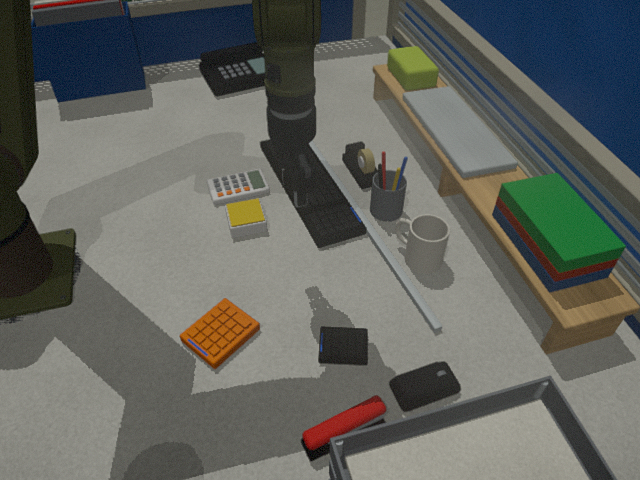

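Run:
```python
from h import *
c=np.load("wrist_10.npy",allow_pickle=True).item()
im=c["image"][200:460,300:560]; im=np.clip(im.astype(float)*2,0,255).astype(np.uint8)
cv2.imwrite("pics/w10z.png",cv2.resize(im,None,fx=2.3,fy=2.3,interpolation=cv2.INTER_CUBIC))
```

```text
(no output)
```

View pics/w10z.png

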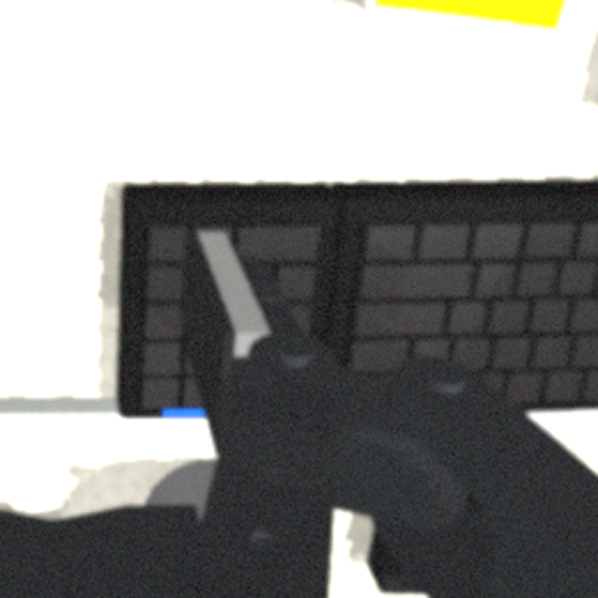

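The front edges of pad and keyboard are now flush (row ~184) and there is no visible gap at the seam (column ~340). The blue edge is on the rail line, and the hand is clear. Handing in.

```bash
python3 -c "
from h import *
print(robot.sign_off())"
```

```text
the job is handed in; nothing more can be done
None
```

The number pad is in the corner, with its back edge against the rail and its left edge against the keyboard's right end. I pushed it there with two spread fingers in three pushes:
- **From the front:** I pushed its front edge along an arc to square it to the rail.
- **From the right:** I pushed its right edge along the rail to the keyboard.
- **Final nudge:** I pushed once more from the front to close a possible gap of under 1 mm at the rail.

The push against the keyboard and both pushes against the rail stalled at about 10 N.

**Last checks:**
- **Position:** the three cameras put the pad's centre at x -53 to -57 mm and y -45 to -46 mm in the dock frame, where home is (-55, -45). The spread between views is about the 2 mm calibration error.
- **Squareness:** yaw is within about 1°, and I could see no gap at the keyboard seam. The pad's and keyboard's front edges are flush.
- **Other things:** in the before and after pictures nothing else looks moved, and the two decoy pads are where they were.
- **Hand and time:** the hand was clear at 0.20 m height with about zero force, and I handed in at about 20 s.

None of the checks failed.

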